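# Clear the joint face and hold the pump cover over its holes

### The arm

A 6-joint arm with a two-finger parallel gripper is mounted at the origin on the work surface. World frame = base frame: x ahead of the robot, y to its left, z up, the work surface at z = 0. Lengths are in mm, angles in rad, forces in N, time in s.
With the tool pointing down it reaches from about 275 to 1000 mm from the base axis. Payload 8.4 kg.
Tool frame: the origin (TCP) lies at the very end of the fingers, on their centre line; the grasp point (between the pads) lies 19 mm behind it; z points along the fingers, y is the line along which they close (so a half turn about z gives the same grasp; the last joint's range is limited). The gripper opens to 85 mm and grips with 20 to 120 N. Pads are 22 mm wide; open, the fingers measure 114 mm over their backs; the gripper's body (76 mm by 85 mm) begins 54 mm behind the grasp point. The pads swing forward as they close: fully open they stand 13 mm farther back than shut.
Start: joints at [-1.276, 0.353, 1.633, -0, 1.155, -0.002], TCP at [182.787, -597.676, 231.281] pointing down, gripper open.
Joint ranges: [-2.63, 2.63], [-0.92, 2.1], [0.06, 2.66], [-1.3, 4.44], [0, 2.69], [-3.02, 3.02]. Speed limits (rad/s): [2.22, 2.22, 2.79, 3.14, 3.14, 3.14].

### API

Orientations are given as [roll, pitch, yaw] about the fixed x, y, z axes, in that order (R = Rz(yaw) Ry(pitch) Rx(roll)).
In Python, from rig import sensors, grab_frame, camera_params, order gives the robot as it stands. The module is installed in compiled form; this text tells all that it offers.
- The arm moves only by the tool move_arm, never from a script. Its argument "motion" is a list of rows, each a list of 7 numbers: the turn, a rotation vector about the tool's x, y, z in rad, then the shift along the tool's x, y, z in m, then the finger opening in m, from 0 to 0.0854. A call has 1 to 8 rows; each row is the pose to reach, as a shift and turn from the pose commanded when the call began, along the tool's axes at that moment; what a row does not reach only later rows make up. A row lasts 1/8 s, in which the tool goes at most 62.5 mm and 10.7 degrees, less where a joint would pass 70% of its speed; a pose out of reach is approached as far as the arm can. A call with a gripper value outside its range is refused whole. The fingers move at their own pace and stop on an object; "grip_force" is the grip in N (left out, the last holds). Time passes only in rows, so rows that repeat a pose let the fingers close. It gives the time, the measured TCP pose, the force, the opening and the grip force at its end, in the units of the state.
- sensors.sense(): the state, without advancing time (a new reading comes with each control period).
- grab_frame(name): name is "scene" or "top" or "wrist"; returns (picture, depth): 480x640x3 uint8, red, green, blue; 480x640 float32, mm along the optical axis (not along the pixel's ray), 0 where there is no reading.
- camera_params(name): a dict with "camera_matrix" (3x3 intrinsics, pixels), "world_from_camera" (4x4, takes a point from camera to world coordinates). Camera axes: x right, y down, z forward; pixel columns grow to the right and rows downward; lengths in mm; the calibration is good to about 2 mm. A picture is of the moment at which its call begins: read the wrist's pose just before it. camera_params takes no time and is no camera call; for the wrist camera it gives the pose at the moment of the call.
- order.sign_off(): hands the job in; it is judged then, once.
The state is a dict: "clock": time; "qpos": joint angles; "qvel": joint speeds; "joint_efforts": joint torques, N m; "eef_pos": TCP position; "tcp_rot": TCP orientation; "contact_force": force on the tool from outside, world axes, zero at the start; "wrist_torque": the same for the moment, N m; "opening": opening from 0.0 (shut) to 1.0 (fully open); "grasp_force": force on a finger pad.
Only numpy, scipy, OpenCV 4.12 (cv2) and the standard library are available. Lean on these libraries where they do the work, as an engineer would, in place of code of your own. Each camera call takes 0.05 s, during which the arm holds its last target. There are 200 camera calls.

### The job

Clear the two tins off the pump body's joint face: set each upright, without dropping it, in an empty cell of the divided crate, one tin per cell. Then take the steel cover plate by its rib and hold it level about 15 mm above the joint face, its three holes lined up over the three threaded holes, so that I can start the bolts; the cover must not touch the pump. Finish while still holding it there, and leave the other things on the bench where they are.

Things in the scene. Friction and masses are not known exactly. Their poses are not given: they have to be found in the camera images.
- pump: aluminium pump body, fixed. Origin on the bench; flat joint face 55 mm above it. Keyhole-shaped from above, in its axes (x to the tail, z up): wide part x -75 to +15, y -55 to +55 mm; tail x +15 to +75, y -27 to +27 mm. Three threaded holes, 11 mm across: two in the wide part, one in the tail. Brass pipe stub at the wide end. Yaw within 0.4 rad of world's.
- cover: loose steel cover plate, 0.4-0.63 kg, flat on the bench; outline and axes as the pump's face, 8 mm thick, origin on its underside (fits when x, y, yaw match the pump's). Three through holes, 14 mm across. Grip rib on top: 60 mm long (x), 22 mm thick (y), top 48 mm above the underside, centred at x -12 mm, y 0, near the centre of mass. Yaw within 0.5 rad of world's.
- crate: black plastic crate, fixed, 200 x 70 x 40 mm (x, y, z), open on top, three cells in a row along its x axis, each 61 x 62 mm inside; walls and floor 4 mm. Origin at the centre of its underside, z up. Yaw within 0.35 rad of world's. One of crate and cover lies left of the pump, the other right.
- cell0 (a point): centre of the floor of the crate's first cell (at crate x -65 mm, the end nearest the robot), 4 mm above the bench. tin_stock stands in it.
- cell1 (a point): centre of the floor of the crate's middle cell, 4 mm above the bench. Empty at the start.
- cell2 (a point): centre of the floor of the crate's last cell (at crate x +65 mm, the far end), 4 mm above the bench. Empty at the start.
- tin_a: white plastic tin, an upright cylinder 44 mm across and 75 mm tall with a white screw cap; origin at the centre of its underside, z up along its axis. About 0.18 kg. Stands on the wide part of the pump's joint face at the start.
- tin_b: white plastic tin, an upright cylinder 44 mm across and 75 mm tall with a white screw cap; origin at the centre of its underside, z up along its axis. About 0.18 kg. Stands on the tail of the pump's joint face at the start.
- tin_stock: white plastic tin, an upright cylinder 44 mm across and 75 mm tall with a white screw cap; origin at the centre of its underside, z up along its axis. Bystander: already stands in the crate's first cell.
- plug_a: bystander: spark plug lying on the bench, 74 mm long, 22 mm thick.
- plug_b: bystander: spark plug like plug_a.
- cap: bystander: loose white screw cap, 40 mm across, 12 mm tall.
- socket: bystander: steel socket standing on the bench, 32 mm across, 38 mm tall.
- hammer: bystander: hammer lying beyond the pump; origin on the bench under it, x towards its head.
- driver: bystander: screwdriver lying on the bench.
- wrench: bystander: wrench lying on the bench.
- pump_hole0 (a point): mouth of the pump's threaded hole in the wide part, +y side (x -60, y +40 mm) of the pump's axes, on the joint face.
- cover_hole0 (a point): centre of the cover's hole in the wide part, +y side (x -60, y +40 mm) of the cover's axes, at the underside; belongs over pump_hole0.
- pump_hole1 (a point): mouth of the pump's threaded hole in the wide part, -y side (x -60, y -40 mm) of the pump's axes, on the joint face.
- cover_hole1 (a point): centre of the cover's hole in the wide part, -y side (x -60, y -40 mm) of the cover's axes, at the underside; belongs over pump_hole1.
- pump_hole2 (a point): mouth of the pump's threaded hole in the tail (x +60, y 0 mm) of the pump's axes, on the joint face.
- cover_hole2 (a point): centre of the cover's hole in the tail (x +60, y 0 mm) of the cover's axes, at the underside; belongs over pump_hole2.

How it is judged (in metres and radians):
On the way, in this order (a step that is already met when the one before it is completed fails the run):
1. both tins stand released in the crate's two empty cells, one per cell (((horizontal distance between tin_a and cell1 below 0.017 m and z of each of tin_a, tin_b in the frame of crate below 0.012 m and horizontal distance between tin_b and cell2 below 0.017 m) or (horizontal distance between tin_a and cell2 below 0.017 m and z of each of tin_a, tin_b in the frame of crate below 0.012 m and horizontal distance between tin_b and cell1 below 0.017 m)) and angle between each of tin_a, tin_b's own z axis and vertical below 0.15 rad and linear speed of each of tin_a, tin_b below 0.03 m/s and contact force between each of tin_a, tin_b and the fingers below 0.2 N), for 0.2 s.
2. the cover is held over the joint face, level, holes aligned, not touching (horizontal distance between cover_hole0 and pump_hole0 below 0.004 m and horizontal distance between cover_hole1 and pump_hole1 below 0.004 m and horizontal distance between cover_hole2 and pump_hole2 below 0.004 m and z of cover in the frame of pump between 0.062 and 0.08 m and angle between cover's own z axis and vertical below 0.08 rad and contact force between cover and the fingers above 2 N and contact force between cover and pump below 0.2 N and linear speed of cover below 0.02 m/s), for 0.3 s.
At the end, for the whole second after the job is handed in: Both tins upright, released and at rest in cell1 and cell2, one each (within 17 mm of the centre). Cover held by the fingers (over 2 N), still, level within 0.08 rad, underside 7 to 25 mm above the joint face, each hole within 4 mm horizontally of its threaded hole, not touching the pump (all of step 1 and all of step 2); the arm keeps its last pose, push and grip.
It fails at once if the cover touches the pump body (contact force between cover and pump above 0.5 N).
It fails at once if a tin is tipped over (angle between any of tin_a, tin_b's own z axis and vertical above 0.7 rad).
It fails at once if a tin is dropped or thrown (faster than 0.7 m/s out of the fingers) ((contact force between tin_a and the fingers below 0.1 N and linear speed of tin_a above 0.7 m/s) or (contact force between tin_b and the fingers below 0.1 N and linear speed of tin_b above 0.7 m/s)).
It fails at once if a bystander is moved more than 25 mm (distance of any of tin_stock, plug_a, plug_b, cap, socket, hammer, driver, wrench from where it was at the start of the episode above 0.025 m).
It also fails if it takes over 72 s, if anything falls off the work surface, if the arm or the gripper's body presses on something with over 40 N, if the wrist force passes 120 N, or if a joint passes its speed limit or range.

## Working session

There is one attempt and no reset: what is moved stays moved. The work goes in short steps, Python scripts to look and compute and a tool call to move; the robot and the scene stay as the last step left them, time stands still between calls to the robot, and variables do not carry over. Pictures are saved under pics/ and viewed, at most 10 in all, crops included, and the job is handed in when it is done.

Besides the shell and the picture viewer there is one more tool, called after "Emit:" in YAML: its name, and indented under it one key for each argument. move_arm: Moves the arm, as the interface text tells. Its arguments: {"type":"object","properties":{"motion":{"type":"array","items":{"type":"array","items":{"type":"number"}}},"grip_force":{"type":"number"}},"required":["motion"]}

```bash
mkdir -p pics; cat > h.py <<'E'
import numpy as np, cv2
from rig import sensors, grab_frame, camera_params, order
def save(name,f):
    p,d=grab_frame(name); c=camera_params(name)
    cv2.imwrite(f'pics/{f}.png',p[:,:,::-1]); np.savez(f'pics/{f}.npz',p=p,d=d,K=c['camera_matrix'],T=c['world_from_camera'])
    return p,d,np.array(c['camera_matrix']),np.array(c['world_from_camera'])
def load(f):
    z=np.load(f'pics/{f}.npz'); return z['p'],z['d'],z['K'],z['T']
def cast(uv,K,T,z):
    uv=np.atleast_2d(uv).astype(float); r=np.c_[uv,np.ones(len(uv))]@np.linalg.inv(K).T@T[:3,:3].T
    o=T[:3,3]; return o+r*((z-o[2])/r[:,2])[:,None]
def cloud(d,K,T):
    v,u=np.mgrid[:480,:640]; P=np.stack([u,v,np.ones_like(u)],-1)@np.linalg.inv(K).T*d[...,None]
    W=P@T[:3,:3].T+T[:3,3]; W[d==0]=np.nan; return W
E
python3 - <<'E'
from h import *
for n in('top','scene'):
    p,d,K,T=save(n,n+'0'); print(n,K.round(1).tolist(),T.round(3).tolist())
print(sensors.sense())
E
```

```text
top [[541.0, 0.0, 332.8], [0.0, 541.0, 236.9], [0.0, 0.0, 1.0]] [[-0.016, -0.989, 0.148, 432.406], [-1.0, 0.015, -0.006, 8.223], [0.004, -0.148, -0.989, 1131.436], [0.0, 0.0, 0.0, 1.0]]
scene [[475.1, 0.0, 323.0], [0.0, 475.1, 235.1], [0.0, 0.0, 1.0]] [[0.256, 0.653, -0.713, 1439.003], [0.967, -0.183, 0.18, -187.45], [-0.013, -0.735, -0.678, 885.103], [0.0, 0.0, 0.0, 1.0]]
{'clock': 0.1, 'qpos': array([-1.27643246e+00,  3.53587192e-01,  1.63406590e+00,  2.54697424e-05,
        1.15520802e+00, -2.40128480e-03]), 'qvel': array([ 0.00011534,  0.00027   , -0.00170746, -0.0008277 ,  0.00154242,
        0.00130604]), 'joint_efforts': array([-6.98554086e-04, -6.06356764e+01, -3.42819357e+01, -1.82513390e-04,
        3.92617163e-03,  5.72560623e-06]), 'eef_pos': array([ 182.64853386, -597.26187774,  230.62894765]), 'tcp_rot': array([-3.14032425e+00, -2.63345281e-05,  2.96754838e-01]), 'contact_force': array([ 0.51361898, -0.40062504, -0.42858586]), 'wrist_torque': array([ 0.0121751 ,  0.03483281, -0.01018848]), 'grasp_force': 0.0, 'opening': 1.0038282072574665}
```

View pics/top0.png

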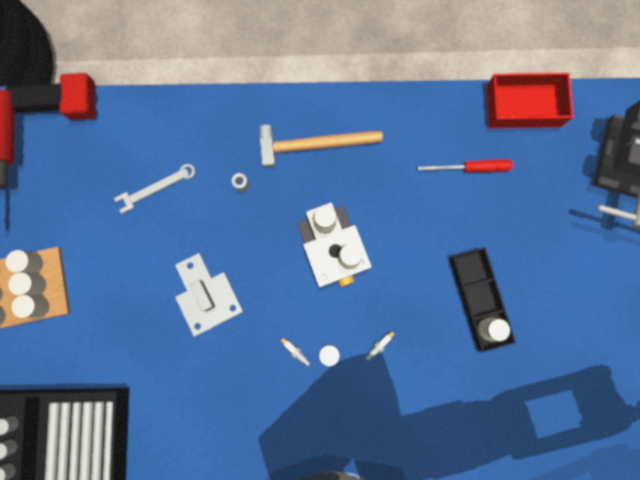

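View pics/scene0.png

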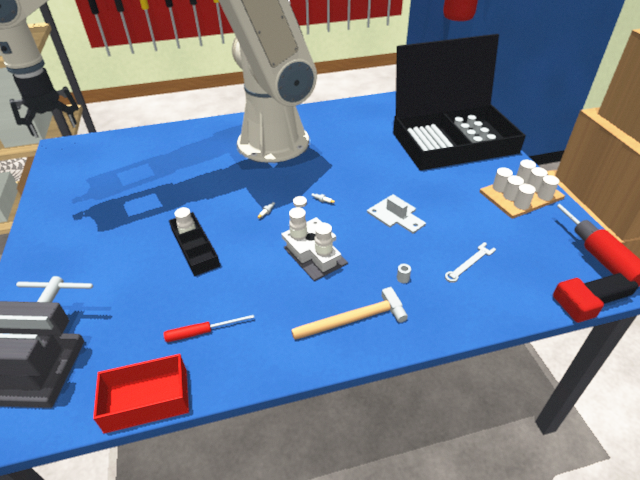

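The top view shows the pump at about (335,245), with tins at (324,218) and (348,256). The cover is at (207,295) and the crate at (482,300), with the stock tin at (497,329). The scene view shows the same layout, with every object upright.

```bash
cat > m1.py <<'E'
from h import *
p,d,K,T=load('top0'); W=cloud(d,K,T); z=W[...,2]
v,u=np.mgrid[:480,:640]
def box(a,b,c,e): return (u>a)&(u<b)&(v>c)&(v<e)
for n,b in(('pump',box(290,380,195,290)),('stock',box(470,520,305,350))):
    m=(b&(z>(110 if n=='pump' else 65))).astype(np.uint8)
    k,l,s,c=cv2.connectedComponentsWithStats(m)
    for i in range(1,k):
        if s[i,4]>60:
            zz=np.nanmedian(z[l==i]); 
            cs,_=cv2.findContours((l==i).astype(np.uint8),0,2); (cx,cy),r=cv2.minEnclosingCircle(cs[0])
            print(n,s[i,4],zz,cast([cx,cy],K,T,zz),'med',np.nanmean(W[l==i],0),'r',r*1.9)
# face
m=box(290,380,195,290)&(z>48)&(z<62); print('face z',np.nanmedian(z[m]),m.sum())
cs,_=cv2.findContours((box(290,380,195,295)&(z>45)).astype(np.uint8),0,2);c=max(cs,key=cv2.contourArea)
print('pump rect',cv2.minAreaRect(W[m][:,:2].astype(np.float32)))
# crate
hsv=cv2.cvtColor(p,cv2.COLOR_RGB2HSV)
mc=box(435,530,240,360)&(hsv[...,2]<75)
m=mc&(z>30)&(z<50); print('crate rim',np.nanmedian(z[m]),cv2.minAreaRect(W[m][:,:2].astype(np.float32)))
# cover
b=box(165,250,245,345); m=b&(hsv[...,1]<70)&(hsv[...,2]>120)&(z<16); print('cover z',np.nanmedian(z[m]),cv2.minAreaRect(W[m][:,:2].astype(np.float32)))
r=b&(z>38)&(z<60); print('rib',r.sum(),np.nanmean(W[r],0),cv2.minAreaRect(W[r][:,:2].astype(np.float32)))
for f,(a,bb,c,e) in dict(cover=(165,250,245,345),pump=(290,380,195,290),crate=(440,530,240,360)).items():
    cv2.imwrite(f'pics/c_{f}.png',cv2.resize(p[c:e,a:bb,::-1],None,fx=3,fy=3,interpolation=cv2.INTER_CUBIC))
x=[cv2.resize(cv2.imread(f'pics/c_{f}.png'),(266,330)) for f in('cover','pump','crate')]; cv2.imwrite('pics/c.png',np.hstack(x))
E
python3 m1.py
```

```text
pump 358 130.33625903124397 [[621.37333198  17.29937518 130.33625903]] med [621.73602353  17.30041041 129.9054392 ] r 20.524896335601806
pump 361 130.20353801865326 [[548.81954821 -29.58481074 130.20353802]] med [549.00035387 -29.69941001 130.0275532 ] r 20.61835289001465
stock 374 79.13090782929567 [[ 405.81400642 -311.41258556   79.13090783]] med [ 405.65661271 -311.66813786   78.59814899] r 21.348784255981446
face z 55.40289340995787 2259
pump rect ((584.7392578125, 4.9337310791015625), (150.20166015625, 110.09198760986328), 19.8853759765625)
crate rim 37.631498151349206 ((465.67620849609375, -297.91021728515625), (196.66001892089844, 69.66544342041016), 14.712568283081055)
cover z 7.977524603247275 ((491.17236328125, 274.8910217285156), (152.771484375, 114.91239929199219), 26.431379318237305)
rib 357 [481.40775644 267.17599075  47.39442079] ((481.5570068359375, 267.929931640625), (59.97785949707031, 22.401216506958008), 27.450363159179688)
```

```bash
cat > w.py <<'E'
# usage: w.py x,y,z,yaw ... -> rotvec(rad) & shift(m) from the present pose, tool axes
import sys; from h import *
from scipy.spatial.transform import Rotation as R
s=sensors.sense(); R0=R.from_euler('xyz',s['tcp_rot']); print(s['clock'],s['eef_pos'].round(1),s['tcp_rot'].round(3),s['contact_force'].round(1),round(s['opening'],3),round(s['grasp_force'],1))
for a in sys.argv[1:]:
    x,y,z,w=map(float,a.split(',')); 
    print(a,(R0.inv()*R.from_euler('xyz',[np.pi,0,w])).as_rotvec().round(3).tolist(),(R0.inv().apply(np.array([x,y,z])-s['eef_pos'])/1000).round(4).tolist())
E
python3 w.py 549,-30,230,.257 549,-30,170,.257 549,-30,93,.257
```

```text
0.1 [ 182.6 -597.3  230.6] [-3.14  -0.     0.297] [ 0.5 -0.4 -0.4] 1.004 0.0
549,-30,230,.257 [-0.001, -0.0, 0.04] [0.5162, -0.4353, 0.0012]
549,-30,170,.257 [-0.001, -0.0, 0.04] [0.5162, -0.4353, 0.0612]
549,-30,93,.257 [-0.001, -0.0, 0.04] [0.5162, -0.4352, 0.1382]
```

Emit:
move_arm:
  motion:
    - [0,0,0.04,0.516,-0.435,0,0.085]
    - [0,0,0.04,0.516,-0.435,0,0.085]
    - [0,0,0.04,0.516,-0.435,0,0.085]
    - [0,0,0.04,0.516,-0.435,0,0.085]
    - [0,0,0.04,0.516,-0.435,0,0.085]
    - [0,0,0.04,0.516,-0.435,0,0.085]
    - [0,0,0.04,0.516,-0.435,0,0.085]
    - [0,0,0.04,0.516,-0.435,0,0.085]

```text
clock: 1.1
eef_pos: [454.8, -175.8, 231.3]
tcp_rot: [3.141, -0.0, 0.257]
contact_force: [0.4, -0.8, 1.2]
opening: 0.994
grasp_force: 0.0
```

```bash
python3 w.py 549,-30,200,.257 549,-30,170,.257 549,-30,93,.257
```

```text
1.1 [ 454.8 -175.8  231.3] [ 3.141 -0.     0.257] [ 0.4 -0.8  1.2] 0.994 0.0
549,-30,200,.257 [0.0, -0.0, -0.0] [0.1281, -0.1171, 0.0313]
549,-30,170,.257 [0.0, -0.0, -0.0] [0.1281, -0.1171, 0.0613]
549,-30,93,.257 [0.0, -0.0, -0.0] [0.1281, -0.1172, 0.1383]
```

Emit:
move_arm:
  motion:
    - [0,0,0,0.128,-0.117,0,0.08]
    - [0,0,0,0.128,-0.117,0,0.08]
    - [0,0,0,0.128,-0.117,0,0.08]
    - [0,0,0,0.128,-0.117,0,0.08]

```text
clock: 1.6
eef_pos: [549.4, -29.3, 230.9]
tcp_rot: [-3.141, -0.0, 0.261]
contact_force: [-0.7, -0.2, 0.3]
opening: 0.936
grasp_force: 0.0
```

```bash
python3 - <<'E'
from h import *
p,d,K,T=save('wrist','wr1')
W=cloud(d,K,T); z=W[...,2]
k,l,s,c=cv2.connectedComponentsWithStats(((z>110)&(z<140)).astype(np.uint8))
for i in range(1,k):
    if s[i,4]>300: print(s[i],np.nanmean(W[l==i],0))
E
python3 w.py 549,-30,93,.257
```

```text
[ 247   85   61   65 3105] [622.37851951  15.24135177 128.01293722]
[ 291  210   56   58 2497] [550.44935467 -31.32999172 127.62059348]
1.65 [548.3 -30.8 230.7] [-3.141e+00  1.000e-03  2.600e-01] [-0.7 -0.7 -1.4] 0.936 0.0
549,-30,93,.257 [-0.0, 0.001, 0.003] [0.001, -0.0006, 0.1377]
```

View pics/wr1.png

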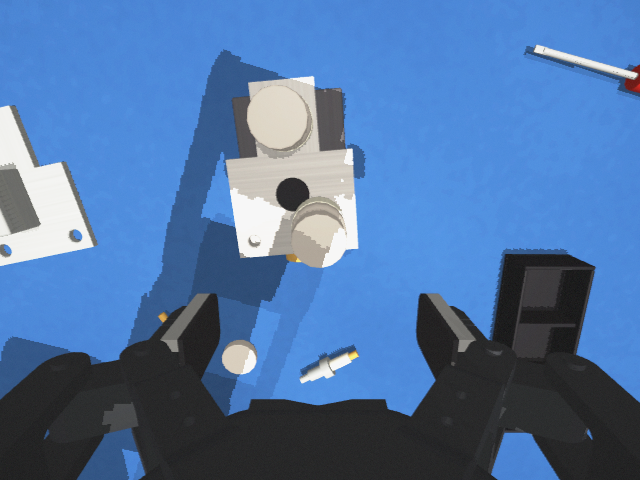

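The wrist view shows both tins at (318,235) and (278,118), within 2 mm of the top view's positions. I'm descending on tin_a.

Emit:
move_arm:
  motion:
    - [0,0,0,0.001,0,0.06,0.08]
    - [0,0,0,0.001,0,0.11,0.08]
    - [0,0,0,0.001,0,0.138,0.08]
    - [0,0,0,0.001,0,0.138,0.08]
    - [0,0,0,0.001,0,0.138,0.03]
    - [0,0,0,0.001,0,0.138,0.03]
    - [0,0,0,0.001,0,0.138,0.03]
    - [0,0,0,0.001,0,0.138,0.03]
  grip_force: 40

```text
clock: 2.65
eef_pos: [550.2, -31.9, 95.1]
tcp_rot: [3.141, -0.003, 0.257]
contact_force: [-0.7, 0.5, 6.2]
opening: 0.482
grasp_force: 39.6
```

```bash
python3 w.py 549,-30,170,.257 528.6,-281.4,170,.257 528.6,-281.4,42,.257
```

```text
2.65 [550.2 -31.9  95.1] [ 3.141e+00 -3.000e-03  2.570e-01] [-0.7  0.5  6.2] 0.482 39.6
549,-30,170,.257 [0.001, -0.003, -0.0] [-0.0005, -0.002, -0.0749]
528.6,-281.4,170,.257 [0.001, -0.003, -0.0] [-0.0841, 0.2359, -0.0749]
528.6,-281.4,42,.257 [0.001, -0.003, -0.0] [-0.0845, 0.2358, 0.0531]
```

Emit:
move_arm:
  motion:
    - [0,0,0,0,0,-0.03,0.03]
    - [0,0,0,0,0,-0.075,0.03]
    - [0,0,0,-0.02,0.05,-0.085,0.03]
    - [0,0,0,-0.04,0.11,-0.085,0.03]
    - [0,0,0,-0.062,0.17,-0.085,0.03]
    - [0,0,0,-0.084,0.225,-0.085,0.03]
    - [0,0,0,-0.084,0.236,-0.085,0.03]
    - [0,0,0,-0.084,0.236,-0.085,0.03]

```text
clock: 3.65
eef_pos: [528.0, -281.7, 178.8]
tcp_rot: [3.141, -0.001, 0.255]
contact_force: [0.3, -0.2, -1.0]
opening: 0.484
grasp_force: 41.1
```

```bash
python3 - <<'E'
from h import *
p,d,K,T=save('top','top1'); cv2.imwrite('pics/top1c.png',cv2.resize(p[150:370,250:550,::-1],None,fx=2.5,fy=2.5))
E
python3 w.py 528.6,-281.4,170,.257 528.6,-281.4,60,.257
```

```text
3.7 [ 527.9 -280.7  178.6] [-3.141 -0.     0.256] [-0.2  0.  -2.2] 0.486 41.1
528.6,-281.4,170,.257 [-0.0, -0.0, -0.001] [0.0005, 0.0009, 0.0086]
528.6,-281.4,60,.257 [-0.0, -0.0, -0.001] [0.0005, 0.0009, 0.1186]
```

View pics/top1c.png

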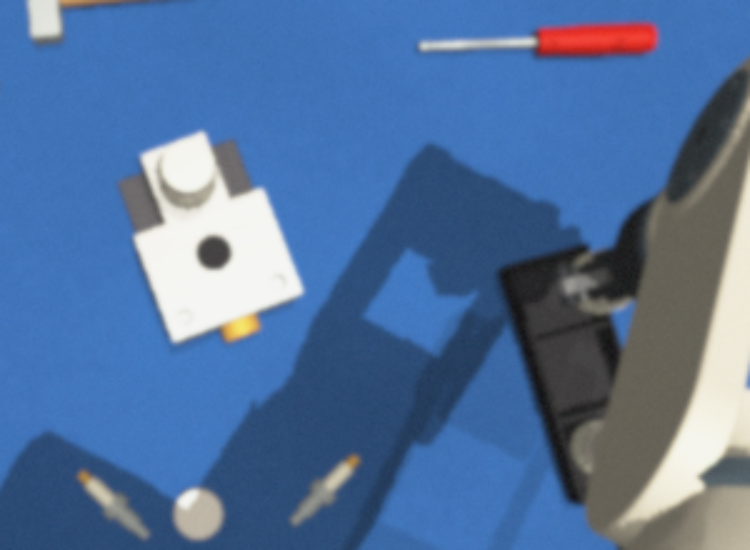

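The tin is held over the far cell, and the pump holes near crop (183,316) and (279,280) are uncovered. I'm lowering it.

Emit:
move_arm:
  motion:
    - [0,0,0,0.0005,0.0005,0.05,0.03]
    - [0,0,0,0.0005,0.0005,0.1,0.03]
    - [0,0,0,0.0005,0.0005,0.12,0.03]
    - [0,0,0,0.0005,0.0005,0.13,0.03]
    - [0,0,0,0.0005,0.0005,0.134,0.03]
    - [0,0,0,0.0005,0.0005,0.136,0.03]
    - [0,0,0,0.0005,0.0005,0.136,0.03]

```text
clock: 4.58
eef_pos: [529.5, -282.0, 44.1]
tcp_rot: [3.14, -0.002, 0.257]
contact_force: [-1.2, 2.7, 4.3]
opening: 0.48
grasp_force: 41.9
```

Emit:
move_arm:
  motion:
    - [0,0,0,0,0,0,0.055]
    - [0,0,0,0,0,0,0.075]
    - [0,0,0,0,0,0,0.08]
    - [0,0,0,0,0,-0.04,0.08]
    - [0,0,0,0,0,-0.09,0.08]
    - [0,0,0,0,0,-0.14,0.08]
    - [0,0,0,0,0,-0.16,0.08]
    - [0,0,0,0,0,-0.16,0.08]

```text
clock: 5.58
eef_pos: [529.4, -282.3, 204.0]
tcp_rot: [3.139, -0.003, 0.257]
contact_force: [-0.0, 0.3, -0.8]
opening: 0.938
grasp_force: 0.0
```

```bash
python3 - <<'E'
from h import *
for n in ('wrist','scene'):
    p,d,K,T=save(n,n+'2')
    W=cloud(d,K,T); z=W[...,2]
    k,l,s,c=cv2.connectedComponentsWithStats(((z>70)&(z<90)&(W[...,1]<-220)&(W[...,1]>-350)&(W[...,0]>380)&(W[...,0]<600)).astype(np.uint8))
    for i in range(1,k):
        if s[i,4]>100: print(n,s[i],np.nanmean(W[l==i],0))
E
python3 w.py 621.5,16.5,204,.257
```

```text
wrist [ 289  207   51   51 2025] [ 529.07785104 -279.32168779   75.53455144]
wrist [ 293  353   46   44 1536] [ 406.57692118 -312.30356124   75.51680228]
scene [174 208  16  12 152] [ 408.33898094 -312.72601793   77.78064625]
scene [190 236  16  14 176] [ 531.94692092 -279.26240973   77.8953812 ]
5.675 [ 528.  -281.5  201.3] [-3.141e+00  1.000e-03  2.570e-01] [ 0.5  0.4 -0.1] 0.938 0.0
621.5,16.5,204,.257 [-0.001, 0.001, -0.0] [0.1661, -0.2645, -0.0026]
```

Emit:
move_arm:
  motion:
    - [0,0,0,0.166,-0.264,0,0.08]
    - [0,0,0,0.166,-0.264,0,0.08]
    - [0,0,0,0.166,-0.264,0,0.08]
    - [0,0,0,0.166,-0.264,0,0.08]
    - [0,0,0,0.166,-0.264,0,0.08]
    - [0,0,0,0.166,-0.264,0,0.08]
    - [0,0,0,0.166,-0.264,0,0.08]

```text
clock: 6.55
eef_pos: [621.0, 15.8, 200.5]
tcp_rot: [-3.141, 0.003, 0.258]
contact_force: [-0.3, -0.6, -0.6]
opening: 0.939
grasp_force: 0.0
```

```bash
python3 w.py 621.5,16.5,93,.257
```

```text
6.55 [621.   15.8 200.5] [-3.141e+00  3.000e-03  2.580e-01] [-0.3 -0.6 -0.6] 0.939 0.0
621.5,16.5,93,.257 [-0.0, 0.003, 0.001] [0.001, -0.0005, 0.1075]
```

Emit:
move_arm:
  motion:
    - [0,0,0,0.001,0,0.05,0.08]
    - [0,0,0,0.001,0,0.09,0.08]
    - [0,0,0,0.001,0,0.108,0.08]
    - [0,0,0,0.001,0,0.108,0.08]
    - [0,0,0,0.001,0,0.108,0.03]
    - [0,0,0,0.001,0,0.108,0.03]
    - [0,0,0,0.001,0,0.108,0.03]
    - [0,0,0,0.001,0,0.108,0.03]

```text
clock: 7.55
eef_pos: [624.0, 16.3, 96.1]
tcp_rot: [3.141, -0.003, 0.257]
contact_force: [-1.3, 1.0, 5.8]
opening: 0.483
grasp_force: 39.7
```

```bash
python3 w.py 621.5,16.5,180,.257 465.7,-297.9,180,.257 
```

```text
7.55 [624.   16.3  96.1] [ 3.141e+00 -3.000e-03  2.570e-01] [-1.3  1.   5.8] 0.483 39.7
621.5,16.5,180,.257 [0.001, -0.003, -0.0] [-0.0021, -0.0008, -0.0839]
465.7,-297.9,180,.257 [0.001, -0.003, -0.0] [-0.2327, 0.2637, -0.0844]
```

Emit:
move_arm:
  motion:
    - [0,0,0,0,0,-0.04,0.03]
    - [0,0,0,0,0,-0.084,0.03]
    - [0,0,0,-0.04,0.044,-0.084,0.03]
    - [0,0,0,-0.08,0.09,-0.084,0.03]
    - [0,0,0,-0.12,0.136,-0.084,0.03]
    - [0,0,0,-0.16,0.182,-0.084,0.03]
    - [0,0,0,-0.2,0.226,-0.084,0.03]
    - [0,0,0,-0.231,0.263,-0.084,0.03]

```text
clock: 8.55
eef_pos: [465.2, -298.9, 179.2]
tcp_rot: [3.14, -0.001, 0.256]
contact_force: [1.4, -0.5, -2.3]
opening: 0.475
grasp_force: 41.0
```

Emit:
move_arm:
  motion:
    - [0,0,0,0,0,0,0.03]
    - [0,0,0,0,0,0,0.03]

```text
clock: 8.8
eef_pos: [466.4, -296.9, 178.7]
tcp_rot: [3.141, -0.001, 0.256]
contact_force: [0.2, -0.0, -1.4]
opening: 0.476
grasp_force: 41.0
```

```bash
python3 w.py 466,-297,44,.257 
```

```text
8.8 [ 466.4 -296.9  178.7] [ 3.141e+00 -1.000e-03  2.560e-01] [ 0.2 -0.  -1.4] 0.476 41.0
466,-297,44,.257 [0.0, -0.001, -0.001] [-0.0005, -0.0001, 0.1347]
```

Emit:
move_arm:
  motion:
    - [0,0,0,0,0,0.05,0.03]
    - [0,0,0,0,0,0.1,0.03]
    - [0,0,0,0,0,0.12,0.03]
    - [0,0,0,0,0,0.13,0.03]
    - [0,0,0,0,0,0.133,0.03]
    - [0,0,0,0,0,0.135,0.03]
    - [0,0,0,0,0,0.135,0.03]

```text
clock: 9.68
eef_pos: [467.1, -296.7, 45.1]
tcp_rot: [3.141, -0.001, 0.257]
contact_force: [-1.5, 5.8, 8.0]
opening: 0.475
grasp_force: 43.0
```

Emit:
move_arm:
  motion:
    - [0,0,0,0,0,0,0.055]
    - [0,0,0,0,0,0,0.075]
    - [0,0,0,0,0,0,0.08]
    - [0,0,0,0,0,-0.04,0.08]
    - [0,0,0,0,0,-0.09,0.08]
    - [0,0,0,0,0,-0.14,0.08]
    - [0,0,0,0,0,-0.19,0.08]
    - [0,0,0,0,0,-0.19,0.08]

```text
clock: 10.68
eef_pos: [468.4, -298.4, 237.6]
tcp_rot: [3.136, -0.005, 0.257]
contact_force: [-0.3, 0.0, 0.1]
opening: 0.938
grasp_force: 0.0
```

```bash
python3 - <<'E'
from h import *
for n in ('wrist','scene'):
    p,d,K,T=save(n,n+'3')
    W=cloud(d,K,T); z=W[...,2]
    k,l,s,c=cv2.connectedComponentsWithStats(((z>70)&(z<90)&(W[...,1]<-220)&(W[...,1]>-350)&(W[...,0]>380)&(W[...,0]<600)).astype(np.uint8))
    for i in range(1,k):
        if s[i,4]>100: print(n,s[i],np.nanmean(W[l==i],0))
E
python3 w.py 465,-50,235,.257 420,120,235,.46
```

```text
wrist [ 289  124   49   50 1880] [ 527.88716428 -278.97710187   74.6397721 ]
wrist [ 290  203   46   45 1616] [ 465.50301008 -294.32542923   74.76002691]
wrist [ 293  272   44   42 1424] [ 405.18617331 -312.0141503    74.83429508]
scene [174 208  16  13 150] [ 408.45265835 -312.43681006   78.01129095]
scene [182 221  16  13 159] [ 469.05163758 -294.70600505   78.14242796]
scene [190 236  17  14 178] [ 532.07425978 -279.37041902   77.83150178]
10.775 [ 466.3 -297.   233.4] [ 3.141e+00 -1.000e-03  2.570e-01] [ 0.5 -0.8 -0.7] 0.936 0.0
465,-50,235,.257 [0.001, -0.001, -0.0] [0.0615, -0.2393, -0.0017]
420,120,235,.46 [0.001, -0.0, -0.203] [0.0611, -0.4151, -0.0018]
```

```bash
python3 w.py 573.4,.9,285,.347
```

```text
10.775 [ 466.3 -297.   233.4] [ 3.141e+00 -1.000e-03  2.570e-01] [ 0.5 -0.8 -0.7] 0.936 0.0
573.4,.9,285,.347 [0.001, -0.001, -0.09] [0.1793, -0.2609, -0.0516]
```

Emit:
move_arm:
  motion:
    - [0,0,-0.09,0.179,-0.261,-0.0516,0.08]
    - [0,0,-0.09,0.179,-0.261,-0.0516,0.08]
    - [0,0,-0.09,0.179,-0.261,-0.0516,0.08]
    - [0,0,-0.09,0.179,-0.261,-0.0516,0.08]
    - [0,0,-0.09,0.179,-0.261,-0.0516,0.08]
    - [0,0,-0.09,0.179,-0.261,-0.0516,0.08]
    - [0,0,-0.09,0.179,-0.261,-0.0516,0.08]
    - [0,0,-0.09,0.179,-0.261,-0.0516,0.08]

```text
clock: 11.78
eef_pos: [572.3, -0.4, 283.8]
tcp_rot: [-3.141, 0.002, 0.346]
contact_force: [0.4, -0.1, 0.1]
opening: 0.936
grasp_force: 0.0
```

```bash
cat > tofit.py <<'E'
E
python3 - <<'E'
from h import *
p,d,K,T=save('wrist','wr4'); W=cloud(d,K,T); print(T.round(3).tolist())
m=(W[...,2]>45)&(W[...,2]<65)&(np.abs(W[...,0]-585)<110)&(np.abs(W[...,1]-5)<100)
print(m.sum(),np.nanmedian(W[m][:,2]),cv2.minAreaRect(W[m][:,:2].astype(np.float32)))
E
python3 w.py 481.5,267.5,238,.467
```

```text
[[0.338, -0.907, -0.251, 636.912], [-0.941, -0.326, -0.089, 21.444], [-0.001, 0.266, -0.964, 424.883], [0.0, 0.0, 0.0, 1.0]]
11632 53.59073205503336 ((585.2385864257812, 4.9559478759765625), (149.49240112304688, 110.06947326660156), 19.82254409790039)
11.825 [ 5.724e+02 -5.000e-01  2.841e+02] [-3.141e+00  2.000e-03  3.450e-01] [ 0.2 -0.6 -0.4] 0.934 0.0
481.5,267.5,238,.467 [-0.0, 0.002, -0.122] [0.0052, -0.283, 0.0461]
```

View pics/wr4.png

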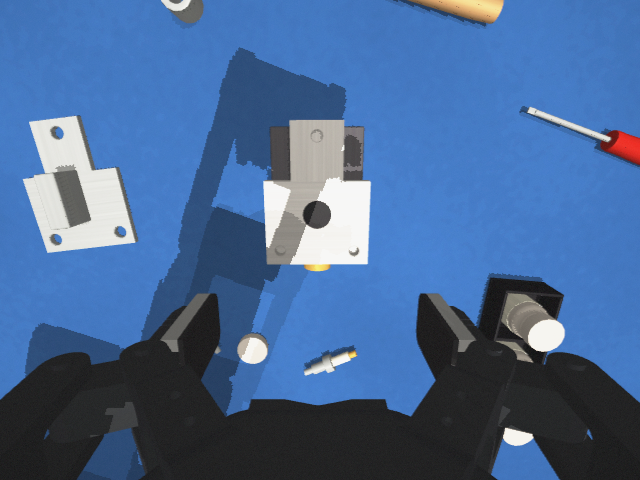

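The wrist view shows the pump clear. Its threaded holes are at (317,135), (281,250) and (354,250), and the cover is at (80,185). Next I'm going over the cover.

Emit:
move_arm:
  motion:
    - [0,0,-0.122,0.005,-0.283,0.046,0.08]
    - [0,0,-0.122,0.005,-0.283,0.046,0.08]
    - [0,0,-0.122,0.005,-0.283,0.046,0.08]
    - [0,0,-0.122,0.005,-0.283,0.046,0.08]
    - [0,0,-0.122,0.005,-0.283,0.046,0.08]
    - [0,0,-0.122,0.005,-0.283,0.046,0.08]
    - [0,0,-0.122,0.005,-0.283,0.046,0.08]

```text
clock: 12.7
eef_pos: [482.0, 267.5, 238.8]
tcp_rot: [3.141, 0.0, 0.468]
contact_force: [-0.3, 0.9, 0.3]
opening: 0.942
grasp_force: 0.0
```

```bash
python3 - <<'E'
from h import *
p,d,K,T=load('wr4')
g=cv2.cvtColor(p,cv2.COLOR_RGB2GRAY)
def refine(q,win=11):
    pass
c=cast([[317,135],[281,250],[354,250]],K,T,55)[:,:2]
print('pump holes',c.round(1).tolist())
th=.346; Rm=np.array([[np.cos(th),-np.sin(th)],[np.sin(th),np.cos(th)]])
print('expected',(np.array([[60,0],[-60,40],[-60,-40]])@Rm.T+[585,5]).round(1).tolist())
p,d,K,T=save('wrist','wr5'); W=cloud(d,K,T); z=W[...,2]
hsv=cv2.cvtColor(p,cv2.COLOR_RGB2HSV)
near=(np.hypot(W[...,0]-490,W[...,1]-272)<105)
m=near&(hsv[...,1]<80)&(z>3)&(z<16)
C=W[m|(near&(z>38)&(z<60))]
print('cover',m.sum(),np.nanmedian(W[m][:,2]),cv2.minAreaRect(W[m][:,:2].astype(np.float32)))
r=near&(z>42)&(z<52); k,l,s,_=cv2.connectedComponentsWithStats(r.astype(np.uint8)); i=1+s[1:,4].argmax(); r=l==i
print('rib',r.sum(),np.nanmedian(z[r]),cv2.minAreaRect(W[r][:,:2].astype(np.float32)))
# holes: blue blobs inside cover
cs,h=cv2.findContours(m.astype(np.uint8)|r.astype(np.uint8),cv2.RETR_CCOMP,cv2.CHAIN_APPROX_NONE)
for q,hh in zip(cs,h[0]):
    if hh[3]>=0 and cv2.contourArea(q)>40:
        (x,y),rr=cv2.minEnclosingCircle(q); print('hole',(x,y),rr,cv2.contourArea(q),cast([x,y],K,T,8).round(1))
E
python3 w.py 481.5,267.5,30,.467
```

```text
pump holes [[642.4, 24.6], [517.1, 21.0], [543.8, -53.1]]
expected [[641.4, 25.3], [515.0, 22.3], [542.1, -53.0]]
cover 9808 6.41833066101438 ((492.8484191894531, 273.6706848144531), (149.65115356445312, 110.15753936767578), 26.55485725402832)
rib 1415 46.29002570666654 ((482.5160217285156, 268.3923645019531), (59.31208038330078, 21.40643310546875), 26.917448043823242)
hole (352.3387145996094, 251.0806427001953) 6.97877836227417 129.0 [[458.2 212.1   8. ]]
hole (279.3037414550781, 251.05140686035156) 7.00354528427124 129.0 [[422.5 282.9   8. ]]
hole (316.0, 183.5) 12.010512351989746 90.5 [[505.6 280.1   8. ]]
hole (316.1415100097656, 137.3238983154297) 7.969328880310059 175.5 [[546.6 300.5   8. ]]
12.75 [482.2 267.3 239. ] [ 3.141 -0.     0.467] [ 0.8  0.5 -0.2] 0.935 0.0
481.5,267.5,30,.467 [0.0, -0.0, 0.0] [-0.0006, -0.0006, 0.209]
```

View pics/wr5.png

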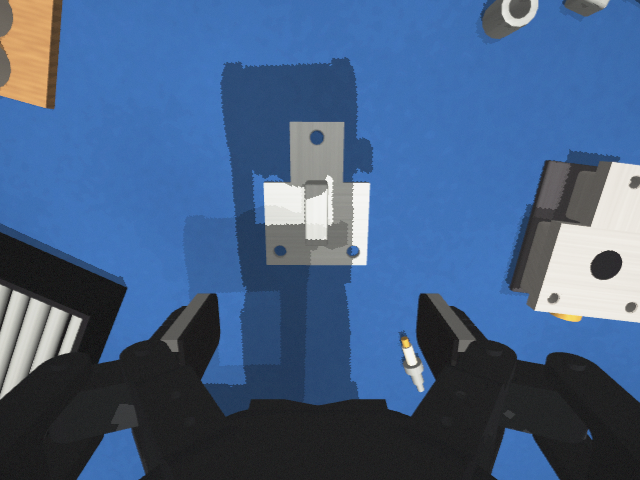

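The wrist view shows the cover centred under the gripper, with holes at (316,137), (279,251) and (352,251) and the rib at (316,205). Its size and yaw check out, so I'm descending on the rib.

Emit:
move_arm:
  motion:
    - [0,0,0,0,-0.001,0.06,0.08]
    - [0,0,0,0,-0.001,0.12,0.08]
    - [0,0,0,0,-0.001,0.17,0.08]
    - [0,0,0,0,-0.001,0.205,0.08]
    - [0,0,0,0,-0.001,0.224,0.08]
    - [0,0,0,0,-0.001,0.224,0.08]
  grip_force: 60

```text
clock: 13.5
eef_pos: [481.2, 268.6, 14.3]
tcp_rot: [3.141, 0.002, 0.468]
contact_force: [0.2, 0.3, 0.7]
opening: 0.938
grasp_force: 0.0
```

Emit:
move_arm:
  motion:
    - [0,0,0,0,0,0,0.04]
    - [0,0,0,0,0,0,0.02]
    - [0,0,0,0,0,0,0.0]
    - [0,0,0,0,0,0,0.0]
    - [0,0,0,0,0,0,0.0]
    - [0,0,0,0,0,0,0.0]
  grip_force: 110

```text
clock: 14.25
eef_pos: [481.8, 269.9, 16.1]
tcp_rot: [3.142, -0.001, 0.469]
contact_force: [-2.1, -1.8, 10.1]
opening: 0.243
grasp_force: 107.9
```

```bash
python3 w.py 482.3,268.2,130,.465
```

```text
14.25 [481.8 269.9  16.1] [ 3.142e+00 -1.000e-03  4.690e-01] [-2.1 -1.8 10.1] 0.243 107.9
482.3,268.2,130,.465 [0.0, -0.001, 0.004] [-0.0001, 0.0017, -0.1139]
```

Emit:
move_arm:
  motion:
    - [0,0,0,0,0,-0.01,0.0]
    - [0,0,0,0,0,-0.03,0.0]
    - [0,0,0,0,0,-0.06,0.0]
    - [0,0,0,0,0,-0.09,0.0]
    - [0,0,0,0,0,-0.114,0.0]
    - [0,0,0,0,0,-0.125,0.0]
    - [0,0,0,0,0,-0.125,0.0]

```text
clock: 15.12
eef_pos: [481.3, 269.7, 140.3]
tcp_rot: [-3.142, -0.001, 0.469]
contact_force: [0.2, -0.1, -4.6]
opening: 0.241
grasp_force: 107.7
```

```bash
python3 w.py 573.7,.9,140,.346
```

```text
15.125 [481.3 269.7 140.3] [-3.142e+00 -1.000e-03  4.690e-01] [ 0.2 -0.1 -4.6] 0.241 107.7
573.7,.9,140,.346 [-0.0, -0.001, 0.123] [-0.039, 0.2816, 0.0002]
```

Emit:
move_arm:
  motion:
    - [0,0,0.02,-0.006,0.04,0,0.0]
    - [0,0,0.04,-0.013,0.09,0,0.0]
    - [0,0,0.06,-0.02,0.14,0,0.0]
    - [0,0,0.09,-0.027,0.19,0,0.0]
    - [0,0,0.11,-0.034,0.24,0,0.0]
    - [0,0,0.123,-0.039,0.27,0,0.0]
    - [0,0,0.123,-0.039,0.2816,0,0.0]
    - [0,0,0.123,-0.039,0.2816,0,0.0]

```text
clock: 16.12
eef_pos: [573.3, 0.7, 138.9]
tcp_rot: [-3.141, 0.001, 0.345]
contact_force: [0.5, 0.0, -4.8]
opening: 0.242
grasp_force: 108.7
```

```bash
cat > cov.py <<'E'
import sys; from h import *
s=sensors.sense(); p,d,K,T=save('wrist',sys.argv[1]); zt=float(sys.argv[2])
print(s['clock'],s['eef_pos'].round(1),s['tcp_rot'].round(3))
W=cloud(d,K,T); z=W[...,2]; v=np.mgrid[:480,:640][0]
near=(np.hypot(W[...,0]-585,W[...,1]-5)<105)
m=near&(np.abs(z-zt)<7)
print('n',m.sum(),np.nanmedian(z[m])); A=W[m]; q=np.linalg.lstsq(np.c_[A[:,:2]-[585,5],np.ones(len(A))],A[:,2],rcond=None)[0]; print('plane',q.round(4))
print('box',cv2.minAreaRect(A[:,:2].astype(np.float32)))
for zz in (zt,): 
  cs,h=cv2.findContours(m.astype(np.uint8),cv2.RETR_CCOMP,cv2.CHAIN_APPROX_NONE)
  for c,hh in zip(cs,h[0]):
    if hh[3]>=0 and cv2.contourArea(c)>40:
        (x,y),rr=cv2.minEnclosingCircle(c); print('hole',(round(x),round(y)),round(rr,1),cast([x,y],K,T,zz).round(1))
E
python3 cov.py wr6 132
```

```text
16.125 [573.3   0.7 138.9] [-3.141e+00  1.000e-03  3.450e-01]
n 32855 129.15121262869883
plane [-3.00000e-03  1.30000e-03  1.29226e+02]
box ((587.982421875, 5.8909454345703125), (142.19387817382812, 110.8495864868164), 19.686298370361328)
hole (318, 132) 18.5 [[640.7  24.6 132. ]]
```

View pics/wr6.png

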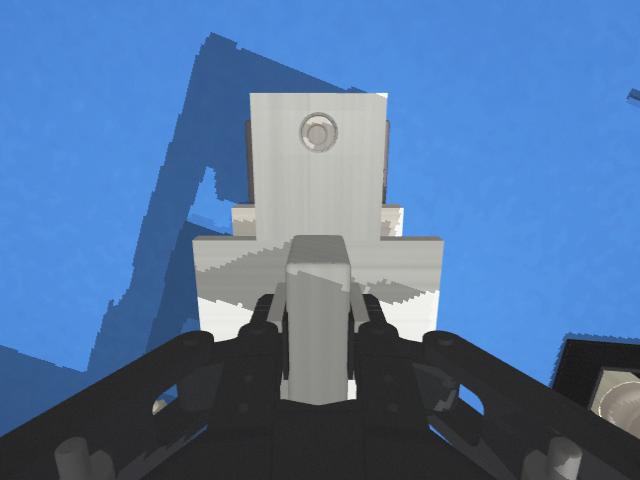

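The cover is level and its yaw matches. Its tail hole, at (318,132), lies over the threaded hole. I'm lowering about 52 mm.

Emit:
move_arm:
  motion:
    - [0,0,0,0.001,0,0.015,0.0]
    - [0,0,0,0.001,0,0.03,0.0]
    - [0,0,0,0.001,0,0.042,0.0]
    - [0,0,0,0.001,0,0.049,0.0]
    - [0,0,0,0.001,0,0.052,0.0]
    - [0,0,0,0.001,0,0.052,0.0]
    - [0,0,0,0.001,0,0.052,0.0]
    - [0,0,0,0.001,0,0.052,0.0]

```text
clock: 17.18
eef_pos: [574.9, 1.1, 88.3]
tcp_rot: [3.141, -0.001, 0.346]
contact_force: [-0.5, 0.7, -5.1]
opening: 0.242
grasp_force: 108.8
```

```bash
python3 cov.py wr7 78; python3 - <<'E'
from h import *
p,d,K,T=save('scene','sc7'); cv2.imwrite('pics/sc7c.png',cv2.resize(p[150:300,140:380,::-1],None,fx=3.3,fy=3.3,interpolation=cv2.INTER_CUBIC))
s=sensors.sense();print(s['eef_pos'],s['contact_force'],s['grasp_force'])
E
```

```text
17.175 [574.9   1.1  88.3] [ 3.141e+00 -1.000e-03  3.460e-01]
n 32988 78.35767825349357
plane [-5.0000e-04  7.0000e-04  7.8321e+01]
box ((589.5443725585938, 5.563484191894531), (142.7763671875, 110.54550170898438), 19.65903663635254)
hole (318, 133) 18.1 [[642.5  24.4  78. ]]
[574.74134833   1.11987608  88.15723293] [ 0.62481679  0.09495973 -4.54722208] 108.78366708755493
```

View pics/sc7c.png

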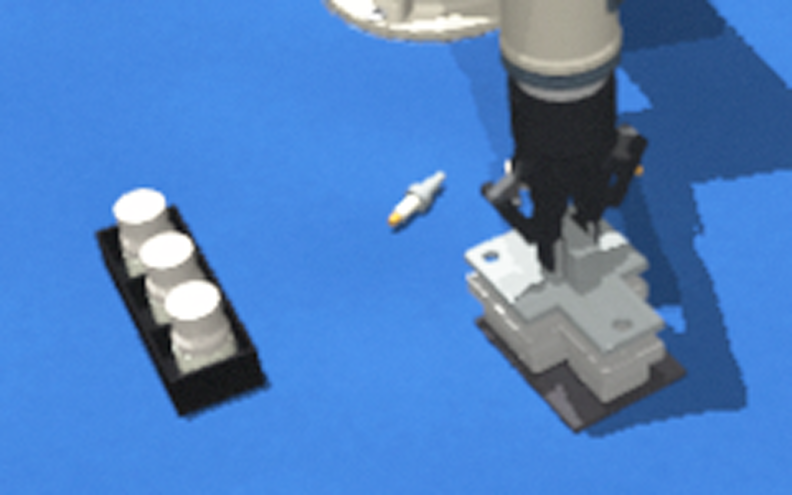

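View pics/wr7.png

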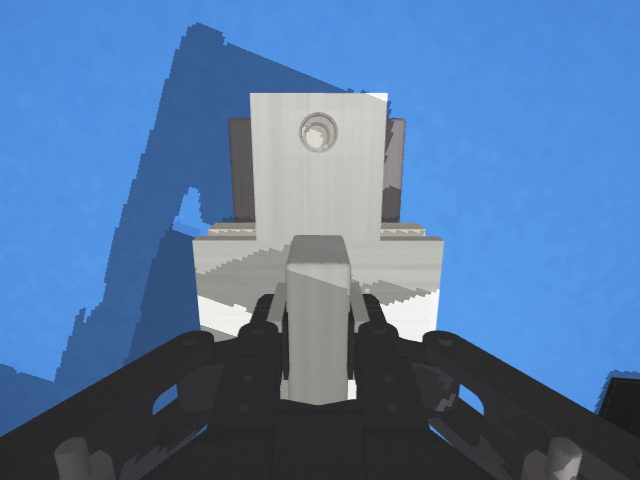

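The scene view shows three upright tins in the crate and the cover level above the pump with a clear gap. The wrist view shows the threaded hole visible through the cover hole at (318,133). I'll hold briefly, then hand in.

Emit:
move_arm:
  motion:
    - [0,0,0,-0.0005,0,0.001,0.0]
    - [0,0,0,-0.0005,0,0.001,0.0]
    - [0,0,0,-0.0005,0,0.001,0.0]
    - [0,0,0,-0.0005,0,0.001,0.0]
    - [0,0,0,-0.0005,0,0.001,0.0]
    - [0,0,0,-0.0005,0,0.001,0.0]
    - [0,0,0,-0.0005,0,0.001,0.0]
    - [0,0,0,-0.0005,0,0.001,0.0]

```text
clock: 18.27
eef_pos: [574.1, 1.0, 86.9]
tcp_rot: [-3.142, 0.0, 0.346]
contact_force: [-0.9, 0.8, -4.6]
opening: 0.236
grasp_force: 108.8
```

```bash
python3 cov.py wr8 77; python3 -c "
from h import *
print(order.sign_off())"
```

```text
18.275 [574.1   1.   86.9] [-3.142  0.     0.346]
n 32973 76.98228874981564
plane [-1.50000e-03  6.00000e-04  7.69785e+01]
box ((588.9752197265625, 5.48138427734375), (142.37548828125, 110.49009704589844), 19.72650146484375)
hole (317, 133) 18.3 [[641.7  24.4  77. ]]
the job is handed in; nothing more can be done
None
```

The job is handed in with both tins upright in the crate's middle and far cells, and the cover held level about 15 mm above the joint face with its holes within about 1 mm of the threaded holes by my measurements; the sign-off returned no verdict.

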